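# Return reagents to their spill trays

## Robot

A 7-joint arm with a two-finger parallel gripper is mounted at the origin on a cart in front of the work surface, level with it; the furniture and walls round the work are solid. World frame = base frame: x ahead of the robot, y to its left, z up, the work surface at z = 0. Lengths are in m, angles in rad, forces in N, time in s.
With the tool pointing down it reaches from about 0.35 to 0.9 m from the base axis. Payload 8.1 kg.
Tool frame: the origin (TCP) lies on the mounting face of the last link; the fingertips stand 178 mm ahead of it and the grasp point (between the pads) lies 159 mm ahead of it; z points along the fingers, y is the line along which they close (so a half turn about z gives the same grasp; the last joint's range is limited). The gripper opens to 92 mm and grips with 3 to 60 N. Pads are 19 mm wide; open, the fingers measure 130 mm over their backs; the gripper's body (75 mm by 190 mm) begins 47 mm behind the grasp point.
Start: joints at [-1.223, 0.434, 0.025, 1.573, -0.012, 1.134, -0.075], TCP at [0.272, 0.563, 0.405] pointing down, gripper open.
Joint ranges: [-2.62, 2.62], [-0.44, 2.09], [-1.27, 1.32], [0.08, 2.57], [-1.32, 4.46], [0.12, 2], [-2.74, 2.74]. Speed limits (rad/s): [2.22, 2.22, 3.01, 3.01, 3.14, 3.14, 3.14].

## Interface

Orientations are given as a unit quaternion [w, x, y, z].
In Python, from bench import robot, command_gripper, kin, monitor, snapshot, get_calibration, ticket, finder gives the robot as it stands. The module is installed in compiled form; this text tells all that it offers. Calls block until the motion is done:
- robot.reach(position, orientation): joint-space move of the TCP to a pose.
- robot.move_l(position, rotation=None, vel=0.15, stop_force=None): straight line of the TCP; rotation=None keeps the orientation; vel is the mean speed in m/s. With stop_force (N) it stops when the force on the tool has changed by that much, and returns True; else False.
- robot.movej(angles): joint-space move.
- command_gripper(opening, strength=None): opening from 0.0 (shut) to 1.0 (fully open); strength is the grip in N (None keeps the last); returns when the fingers have stopped.
- robot.dwell(seconds).
- kin.solve_ik(position, orientation): joint angles nearest the present ones, or None.
- monitor.get_state(): the state.
- snapshot(name): name is "scene" or "top" or "wrist"; returns (picture, depth): 480x640x3 uint8, red, green, blue; 480x640 float32, m along the optical axis (not along the pixel's ray), 0 where there is no reading.
- get_calibration(name): a dict with "K" (3x3 intrinsics, pixels), "world_from_camera" (4x4, takes a point from camera to world coordinates). Camera axes: x right, y up, looking along -z (the intrinsics and any distortion apply to the point x, -y, -z); pixel columns grow to the right and rows downward; lengths in m; the calibration is good to about 2 mm. A picture is of the moment at which its call begins: read the wrist's pose just before it. get_calibration takes no time and is no camera call; for the wrist camera it gives the pose at the moment of the call.
A pose or a line that the arm cannot do raises robot.MotionError and nothing moves.
- ticket.sign_off(): hands the job in; it is judged then, once.
Trained networks look in the newest picture that a camera, given by its name, has taken for a name from the list of things; names that differ only in an ending like _2 or _b are one class to them, and where a whole thing is asked for, a point or a joint stands for the part that bears it (a point fixed in the world has none). Each returns a list of dicts, best first, with "p" (0 to 1); they miss things now and then, are a little off and sometimes report something else, mostly with a low value. They report only what shows in the picture. A call takes as long as a camera call. They do not tell look-alikes from the thing itself.
- finder.spot_in(camera, thing): "at" ([x, y, z] in m, in the coordinates of the camera as it stood for that picture, good to about 4 mm: the middle of the surface that is visible of it).
- finder.outline_of(camera, thing): "region" (480x640 bool, what is visible of it).
- finder.mark_of(camera, thing): "at" ([x, y, z] in m, in the coordinates of the camera as it stood for that picture, good to about 4 mm: a listed point, or the origin of a listed thing).
The state is a dict: "time": time; "joint_pos": joint angles; "joint_vel": joint speeds; "joint_torque": joint torques, N m; "eef_pos": TCP position; "tool_rot": TCP orientation; "force": force on the tool from outside, world axes, zero at the start; "moment": the same for the moment, N m; "finger_gap": opening from 0.0 (shut) to 1.0 (fully open); "finger_force": force on a finger pad.
Only numpy, scipy, OpenCV 4.12 (cv2) and the standard library are available. Lean on these libraries where they do the work, as an engineer would, in place of code of your own. Each camera call takes 0.05 s, during which the arm holds its last target. There are 200 camera calls.

## Task

Put the reagents back on their stations: stand each of the three bottles in the round tray that has the colour of its cap, and the white carton in the rectangular grey tray, lying along it, each sitting flat on the tray's floor inside the rim. Keep them all upright, and leave the standing tube and the timer where they are.

Things in the scene. Friction and masses are not known exactly. Their poses are not given: they have to be found in the camera images.
- red_bottle: white bottle with a red cap and a red-edged label, standing upright, loose, 0.27 kg. Overall 62 mm diameter, 115 mm high; body 62 mm wide from z = 0 to about 71 mm, then a sloping shoulder up to the cap; screw cap (fixed to it) 39.6 mm diameter, the top 15 mm. Origin: centre of its underside, z up its axis; it is round, so its yaw does not matter. Grasp the body or the cap from above.
- blue_bottle: white bottle with a blue cap and a blue-edged label, standing upright, loose, 0.16 kg. Overall 56 mm diameter, 105 mm high; body 56 mm wide from z = 0 to about 65 mm, then a sloping shoulder up to the cap; screw cap (fixed to it) 35.8 mm diameter, the top 14 mm. Origin: centre of its underside, z up its axis; it is round, so its yaw does not matter. Grasp the body or the cap from above.
- brown_bottle: small brown bottle with a black cap and a yellow-edged label, standing upright, loose, 0.06 kg. Overall 38 mm diameter, 70 mm high; body 38 mm wide from z = 0 to about 43 mm, then a sloping shoulder up to the cap; screw cap (fixed to it) 24.4 mm diameter, the top 10 mm. Origin: centre of its underside, z up its axis; it is round, so its yaw does not matter. Grasp the body or the cap from above.
- carton: small closed white cardboard carton with a teal stripe, loose, 0.09 kg, 95 mm (its x) by 62 mm (its y) by 50 mm high. Origin: centre of its underside; z up. Grasp it from above across the 62 mm.
- red_tray: round red spill tray, fixed to the bench: floor 3 mm above the bench, rim 10 mm high and 4 mm thick, inside diameter 80 mm, outside 88 mm; for the bottle with the red cap. Origin: centre of its underside, on the bench top; z up.
- blue_tray: round blue spill tray, fixed to the bench: floor 3 mm above the bench, rim 10 mm high and 4 mm thick, inside diameter 74 mm, outside 82 mm; for the bottle with the blue cap. Origin: centre of its underside, on the bench top; z up.
- black_tray: round black spill tray, fixed to the bench: floor 3 mm above the bench, rim 10 mm high and 4 mm thick, inside diameter 56 mm, outside 64 mm; for the bottle with the black cap. Origin: centre of its underside, on the bench top; z up.
- grey_tray: rectangular grey tray, fixed to the bench: outside 121 mm (its x) by 88 mm (its y), inside 113 by 80 mm, rim 10 mm high, floor 4 mm above the bench; for the carton, either way round. Origin: centre of its underside, on the bench top; z up.
- tube: bystander: clear plastic tube with printed marks, standing upright on its cap, loose and very light, 35 mm diameter, 114 mm high. Origin: centre of its underside, z up.
- timer: bystander: small white timer with coloured keys lying on its back, loose, 66 x 66 x 17 mm. Origin: centre of its underside, z up.
Things that resemble listed ones, but are neither listed nor needed, are in the scene too. Several things look just like the brown_bottle: the one meant starts nearest to the robot's base.

How it is judged:
At the end, for the whole second after the job is handed in: Each bottle stands within 11 mm of the middle of the tray of its cap's colour, the carton within 14 mm of the grey tray's middle and 0.25 rad of its long side; all upright (0.08 rad), within 3 mm of the tray's floor, at rest; tube and timer within 20 mm of their starts (horizontal distance between red_bottle and red_tray below 0.011 m and z of red_bottle in the frame of red_tray between 0 and 0.006 m and angle between each of red_bottle, blue_bottle, brown_bottle, carton's own z axis and vertical below 0.08 rad and linear speed of each of red_bottle, blue_bottle, brown_bottle, carton below 0.02 m/s and angular speed of each of red_bottle, blue_bottle, brown_bottle, carton below 0.2 rad/s and horizontal distance between blue_bottle and blue_tray below 0.011 m and z of blue_bottle in the frame of blue_tray between 0 and 0.006 m and horizontal distance between brown_bottle and black_tray below 0.011 m and z of brown_bottle in the frame of black_tray between 0 and 0.006 m and horizontal distance between carton and grey_tray below 0.014 m and z of carton in the frame of grey_tray between 0.001 and 0.007 m and angle between the x axis of carton and the x axis of grey_tray, either way round below 0.25 rad and distance of each of tube, timer from where it was at the start of the episode below 0.02 m); the robot touches nothing.
It fails at once if a bottle or the carton is tipped by more than 0.5 rad (angle between any of red_bottle, blue_bottle, brown_bottle, carton's own z axis and vertical above 0.5 rad).
It fails at once if the tube or the timer is shifted by more than 20 mm, or the tube is tipped by more than 0.3 rad (distance of any of tube, timer from where it was at the start of the episode above 0.02 m or angle between tube's own z axis and vertical above 0.3 rad).
It also fails if it takes over 120 s, if anything falls off the work surface, if the arm or the gripper's body presses on something with over 40 N, if the wrist force passes 120 N, or if a joint passes its speed limit or range.

## Working session

There is one attempt and no reset: what is moved stays moved. The work goes in short steps, each a Python script; the robot and the scene stay as the last script left them, time stands still between calls to the robot, and variables do not carry over. Pictures are saved under pics/ and viewed, at most 14 in all, crops included, and the job is handed in when it is done.

```bash
mkdir -p pics && cat > h.py <<'E'
import numpy as np, cv2
from bench import robot, command_gripper, kin, monitor, snapshot, get_calibration, ticket, finder
T=['red_bottle','blue_bottle','brown_bottle','carton','red_tray','blue_tray','black_tray','grey_tray','tube','timer']
def save(name,fn):
    c=get_calibration(name); p,d=snapshot(name); cv2.imwrite('pics/'+fn+'.png',p[:,:,::-1]); return c,p,d
def w(c,at): return (c['world_from_camera']@np.r_[at,1])[:3]
def pix(c,P):
    q=np.linalg.inv(c['world_from_camera'])@np.r_[P,1]; K=np.array(c['K']); v=K@np.array([q[0],-q[1],-q[2]]); return v[:2]/v[2]
E
python3 - <<'E'
from h import *
np.set_printoptions(precision=3,suppress=True)
for n in ['scene','top']:
    c,p,d=save(n,n+'0'); print(n,c['world_from_camera'][:3,3],[k for k in c])
    for t in T:
        for r in finder.mark_of(n,t)[:5]:
            if r['p']>.2: P=w(c,r['at']); print(t,round(r['p'],2),P,pix(c,P).round())
s=monitor.get_state();print(s['time'],s['tool_rot'],s['eef_pos'])
E
```

```text
scene [-0.179 -0.701  1.021] ['K', 'world_from_camera']
red_bottle 0.77 [ 0.608  0.094 -0.002] [335. 217.]
blue_bottle 0.84 [ 0.571 -0.261 -0.003] [435. 303.]
brown_bottle 0.81 [ 0.525  0.511 -0.003] [213. 161.]
brown_bottle 0.51 [ 0.474  0.407 -0.007] [221. 186.]
carton 0.86 [ 0.571  0.259 -0.003] [283. 194.]
red_tray 0.73 [ 0.445 -0.095 -0.001] [342. 291.]
blue_tray 0.56 [ 0.613 -0.1    0.002] [393. 255.]
black_tray 0.67 [ 0.361 -0.268 -0.004] [372. 360.]
grey_tray 0.58 [ 0.461 -0.417  0.002] [462. 375.]
tube 0.97 [ 0.37   0.269 -0.004] [220. 228.]
top [0.249 0.056 1.579] ['K', 'world_from_camera']
red_bottle 0.75 [0.604 0.098 0.001] [296. 211.]
blue_bottle 0.88 [ 0.571 -0.26   0.003] [428. 223.]
brown_bottle 0.76 [ 0.475  0.415 -0.   ] [176. 258.]
brown_bottle 0.73 [ 0.603  0.099 -0.   ] [295. 211.]
brown_bottle 0.7 [ 0.455 -0.416  0.004] [488. 265.]
brown_bottle 0.68 [0.527 0.509 0.001] [141. 238.]
carton 0.56 [0.566 0.264 0.005] [234. 224.]
carton 0.45 [ 0.457 -0.416  0.003] [488. 265.]
red_tray 0.84 [ 0.446 -0.088 -0.002] [365. 269.]
blue_tray 0.98 [ 0.613 -0.098  0.004] [368. 208.]
black_tray 0.97 [ 0.362 -0.268 -0.001] [433. 301.]
grey_tray 0.76 [ 0.457 -0.417  0.006] [488. 265.]
tube 0.59 [ 0.373  0.27  -0.004] [230. 296.]
timer 0.84 [ 0.435  0.086 -0.   ] [300. 273.]
1.1 [0.    0.224 0.975 0.   ] [0.272 0.563 0.405]
```

View pics/top0.png

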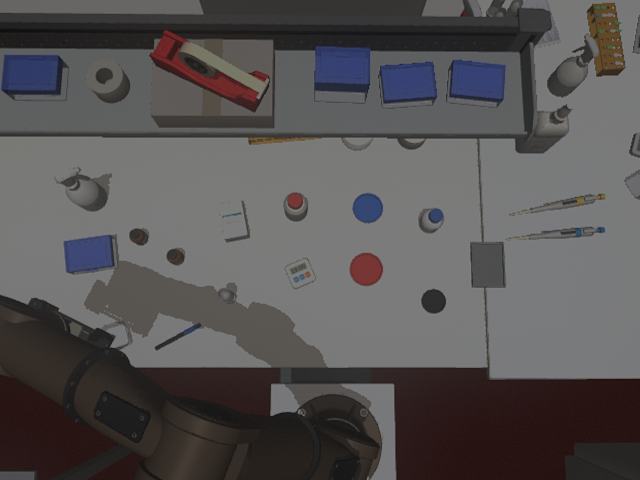

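View pics/scene0.png

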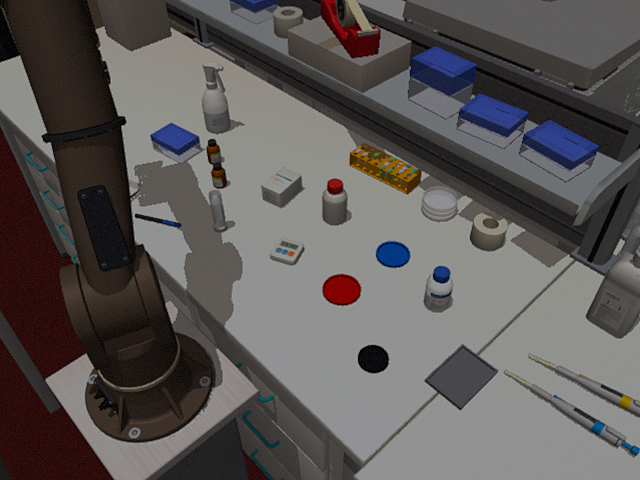

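The top and scene views agree. Red bottle is at top (295,205), blue bottle at (431,220) and carton at (234,220). The brown pair is at (138,236) and (175,257); the second is nearer the base. The trays show at red (366,269), blue (368,208), black (433,301) and grey (488,265). Next: shelf height, then a close wrist look.

```bash
cat >> h.py <<'E'
np.set_printoptions(precision=3,suppress=True)
def q(a): return [0,np.cos(a/2),np.sin(a/2),0]
def cloud(c,d):
    K=np.array(c['K']); v,u=np.mgrid[:480,:640]
    P=np.stack([(u-K[0,2])/K[0,0]*d,-(v-K[1,2])/K[1,1]*d,-d],-1)
    M=c['world_from_camera']; X=P@M[:3,:3].T+M[:3,3]; X[d<=0]=np.nan; return X
def top_of(X,xy,zlo,zhi,r):
    m=(np.hypot(X[...,0]-xy[0],X[...,1]-xy[1])<r)&(X[...,2]>zlo)&(X[...,2]<zhi)
    Q=X[m]
    if len(Q)<8: return None
    ct,rad=cv2.minEnclosingCircle(Q[:,:2].astype(np.float32)) 
    return np.array(ct),rad,np.median(Q[:,2]),len(Q)
def look(xy,things,fn,a=0,z=.42):
    robot.reach([xy[0],xy[1],z],q(a)); c,p,d=save('wrist',fn); X=cloud(c,d)
    for t in things:
        for r in finder.mark_of('wrist',t)[:3]:
            if r['p']>.3: P=w(c,r['at']); print(t,round(r['p'],2),P,pix(c,P).round())
    return c,p,d,X
E
python3 - <<'E'
from h import *
c,p,d=save('top','t1'); X=cloud(c,d)
print('shelf',X[120,200],X[133,200:500:60])
c,p,d,X=look([.5,.09],T,'w1')
print(c['world_from_camera'])
print(monitor.get_state()['joint_pos'],monitor.get_state()['time'])
for n,xy,h in [('red',(.606,.096),.115),('blue',(.571,-.26),.105),('brown',(.475,.411),.07)]:
    print(n,top_of(X,xy,h-.012,h+.012,.04))
E
```

```text
shelf [0.731 0.298 0.336] [[ 0.712  0.303  0.305]
 [ 0.714  0.171  0.301]
 [ 0.716  0.036  0.299]
 [ 0.716 -0.098  0.301]
 [ 0.717 -0.234  0.301]]
red_bottle 0.82 [ 0.607  0.095 -0.003] [315. 101.]
blue_bottle 0.6 [ 0.612 -0.092 -0.006] [491.  96.]
brown_bottle 0.94 [0.473 0.412 0.   ] [ 41. 223.]
carton 0.57 [ 0.569  0.261 -0.005] [164. 138.]
red_tray 0.57 [ 0.445 -0.092  0.   ] [474. 247.]
red_tray 0.38 [ 0.434  0.09  -0.004] [320. 255.]
blue_tray 0.73 [ 0.612 -0.095 -0.002] [495.  96.]
tube 0.58 [0.371 0.272 0.   ] [172. 303.]
[[ 0.003  0.96   0.281  0.575]
 [-1.     0.003  0.001  0.091]
 [-0.    -0.281  0.96   0.398]
 [ 0.     0.     0.     1.   ]]
[-0.884  0.264  0.759  1.875 -0.205  1.082 -1.616] 3.6
red (array([0.607, 0.097]), 0.019524920731782913, np.float64(0.11275685882111447), 2225)
blue None
brown (array([0.475, 0.405]), 0.010607974603772163, np.float64(0.0630996600130081), 197)
```

View pics/w1.png

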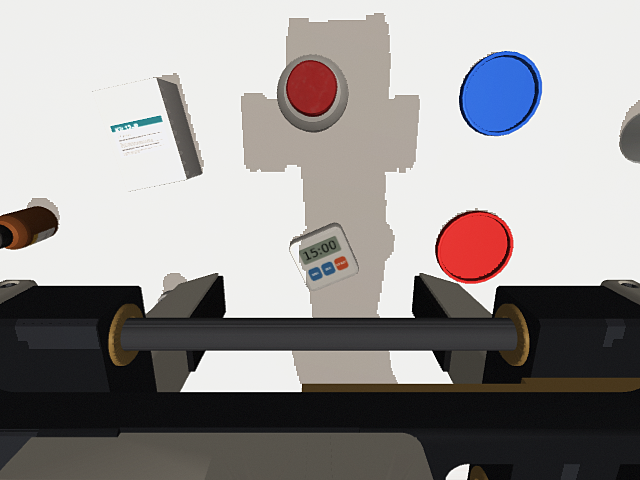

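The wrist view shows the red cap at (312,88), carton at (150,130), blue tray (500,93), red tray (475,246), timer (324,256), and brown bottle at the left edge (25,230). I'll fit the shapes from depth here and at a second spot, and check IK with the camera turned away from the shelf.

```bash
cat >> h.py <<'E'
def rect(X,xy,zlo,zhi,r):
    m=(np.hypot(X[...,0]-xy[0],X[...,1]-xy[1])<r)&(X[...,2]>zlo)&(X[...,2]<zhi)
    Q=X[m]; (cx,cy),(a,b),t=cv2.minAreaRect(Q[:,:2].astype(np.float32))
    if a<b: a,b,t=b,a,t+90
    t=(np.radians(t)+np.pi/2)%np.pi-np.pi/2
    return np.array([cx,cy]),(a,b),t,np.median(Q[:,2]),len(Q)
E
python3 - <<'E'
from h import *
c,p,d=save('wrist','w2'); X=cloud(c,d)
print('carton',rect(X,(.569,.261),.035,.06,.08))
for n,xy,r in [('red',(.445,-.091),.055),('blue',(.613,-.097),.052)]: print(n,top_of(X,xy,.007,.014,r))
c,p,d,X=look([.42,-.3],['blue_bottle','black_tray','grey_tray','brown_bottle'],'w3')
for n,xy,r in [('red',(.445,-.091),.055),('blue',(.613,-.097),.052),('black',(.362,-.268),.042)]: print(n,top_of(X,xy,.007,.014,r))
print('blueb',top_of(X,(.571,-.26),.093,.115,.04))
print('grey',rect(X,(.459,-.417),.006,.014,.09))
for P,a in [((.607,.097,.28),np.pi),((.607,.097,.28),-np.pi*.9),((.445,-.09,.28),np.pi),((.613,-.097,.28),np.pi),((.475,.41,.24),0),((.362,-.268,.24),0),((.571,-.26,.28),np.pi)]:
    print(P,a,kin.solve_ik(list(P),q(a)))
E
```

```text
carton (array([0.571, 0.26 ]), (0.09543740749359131, 0.06318694353103638), np.float64(0.19388430256254607), np.float64(0.04813060105775596), 7193)
red (array([ 0.446, -0.09 ]), 0.044213540852069855, np.float64(0.008110957439381644), 688)
blue (array([ 0.613, -0.096]), 0.041175637394189835, np.float64(0.00798759299300189), 873)
blue_bottle 0.74 [ 0.448 -0.092  0.001] [132. 177.]
blue_bottle 0.63 [ 0.569 -0.262  0.004] [282.  57.]
black_tray 0.79 [ 0.36  -0.271 -0.002] [295. 251.]
grey_tray 0.91 [ 0.458 -0.418 -0.003] [425. 168.]
red (array([ 0.446, -0.091]), 0.04420449584722519, np.float64(0.008113005848958188), 793)
blue (array([ 0.611, -0.097]), 0.04076104983687401, np.float64(0.008041147220424566), 536)
black (array([ 0.362, -0.268]), 0.032001398503780365, np.float64(0.00815939175749436), 465)
blueb (array([ 0.572, -0.261]), 0.017820226028561592, np.float64(0.10263962805017324), 2037)
grey (array([ 0.464, -0.424]), (0.13103598356246948, 0.10466641187667847), np.float64(-0.011522699088445165), np.float64(0.007979948906134127), 1483)
(0.607, 0.097, 0.28) 3.141592653589793 [ 0.107  0.602 -0.525  1.704  0.361  0.934  1.012]
(0.607, 0.097, 0.28) -2.827433388230814 [ 0.219  0.65  -0.707  1.694  0.492  0.983  1.218]
(0.445, -0.09, 0.28) 3.141592653589793 [ 0.637  0.415 -0.704  2.08   0.382  0.775  1.268]
(0.613, -0.097, 0.28) 3.141592653589793 [ 0.532  0.659 -0.707  1.678  0.495  0.992  1.22 ]
(0.475, 0.41, 0.24) 0 [-1.365  0.79   0.929  1.784 -0.761  0.971 -1.687]
(0.362, -0.268, 0.24) 0 [-0.129  0.52   0.89   2.216 -0.652  0.689 -0.348]
(0.571, -0.26, 0.28) 3.141592653589793 [ 0.897  0.733 -0.889  1.652  0.634  1.07   1.387]
```

View pics/w3.png

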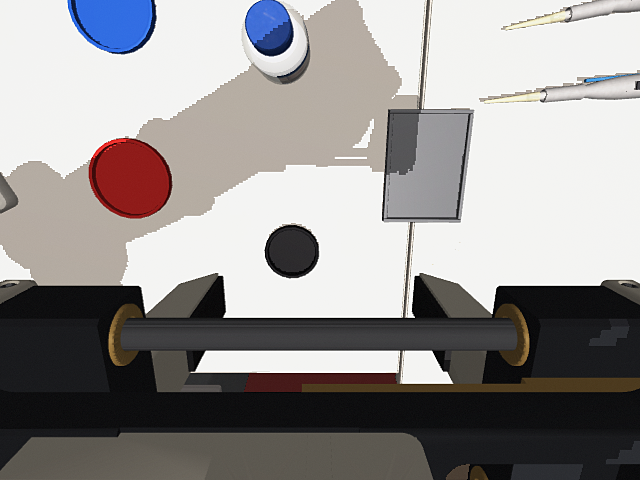

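The second view shows the blue cap at (268,25), black tray (292,251), and grey tray with corners (388,108),(474,110),(462,222),(383,220). All fits match the stated sizes except grey, which I'll take from its outline. Starting with the red bottle.

```bash
cat >> h.py <<'E'
def pick(xy,tcpz,a,grip,lift,op=.85):
    command_gripper(op); robot.reach([*xy,tcpz+.10],q(a)); 
    print('hit' if robot.move_l([*xy,tcpz],vel=.12,stop_force=12) else 'free')
    command_gripper(0,grip); s=monitor.get_state(); print('gap mm',s['finger_gap']*92,'F',s['finger_force'])
    robot.move_l([*xy,tcpz+lift],vel=.12); print('gap mm',monitor.get_state()['finger_gap']*92)
def place(xy,tcpz,a,lift,op):
    e=monitor.get_state()['eef_pos']
    robot.move_l([*xy,tcpz+lift],q(a),vel=.2); robot.dwell(.3)
    robot.move_l([*xy,tcpz+.01],vel=.12)
    print('hit',robot.move_l([*xy,tcpz-.004],vel=.03,stop_force=5),monitor.get_state()['eef_pos'],tcpz,monitor.get_state()['time'])
    robot.dwell(.2); command_gripper(op); robot.dwell(.2); e=monitor.get_state()['eef_pos']
    robot.move_l([e[0],e[1],e[2]+.10],vel=.12)
E
python3 - <<'E'
from h import *
c,p,d=save('wrist','w4'); X=cloud(c,d)
for r in finder.outline_of('wrist','grey_tray')[:1]:
    Q=X[r['region']]; Q=Q[np.isfinite(Q[:,0])]; (ct,sz,t)=cv2.minAreaRect(Q[:,:2].astype(np.float32)); print('grey',r['p'],ct,sz,t)
K=np.array(c['K']);M=c['world_from_camera']
for u,v in [(388,108),(474,110),(462,222),(383,220)]:
    r=M[:3,:3]@np.array([(u-K[0,2])/K[0,0],-(v-K[1,2])/K[1,1],-1]); print(M[:3,3]+r*(.010-M[2,3])/r[2])
pick((.607,.097),.279,np.pi,30,.08)
place((.446,-.0905),.282,np.pi,.08,.85)
c,p,d,X=look([.42,-.15],['red_bottle'],'w5',0)
print(top_of(X,(.446,-.09),.10,.13,.04),monitor.get_state()['time'])
E
```

```text
grey 0.74 (0.4580737352371216, -0.41836628317832947) (0.09425747394561768, 0.12587286531925201) 89.60415649414062
[ 0.52  -0.371  0.01 ]
[ 0.518 -0.46   0.01 ]
[ 0.399 -0.461  0.01 ]
[ 0.401 -0.372  0.01 ]
free
gap mm 38.60034697467212 F 30.00020205974579
gap mm 38.73262603606638
hit True [ 0.446 -0.091  0.281] 0.282 12.9
red_bottle 0.67 [ 0.447 -0.093  0.   ] [267. 177.]
(array([ 0.447, -0.091]), 0.01955242082476616, np.float64(0.11578816751507118), 1918) 17.6167
```

```bash
python3 - <<'E'
from h import *
pick((.572,-.261),.270,np.pi,25,.08)
place((.612,-.0965),.273,np.pi,.08,.85)
c,p,d,X=look([.42,-.15],[],'w6',0)
print(top_of(X,(.612,-.0965),.09,.12,.04),monitor.get_state()['time'])
c,p,d,X=look([.40,.40],['brown_bottle','tube'],'w7',0)
print(top_of(X,(.475,.411),.058,.08,.03),top_of(X,(.371,.271),.10,.13,.03),monitor.get_state()['time'])
E
```

```text
free
gap mm 35.13325312271175 F 25.000421404838562
gap mm 35.19759412238769
hit True [ 0.612 -0.097  0.272] 0.273 25.3
None 29.8583
brown_bottle 0.8 [ 0.532  0.509 -0.002] [213.  76.]
brown_bottle 0.71 [ 0.474  0.414 -0.002] [304. 134.]
tube 0.93 [0.37  0.271 0.003] [429. 227.]
(array([0.475, 0.411]), 0.011928512714803219, np.float64(0.06780489313058508), 564) (array([0.372, 0.27 ]), 0.015542796812951565, np.float64(0.10629896649278195), 816) 31.9917
```

View pics/w7.png

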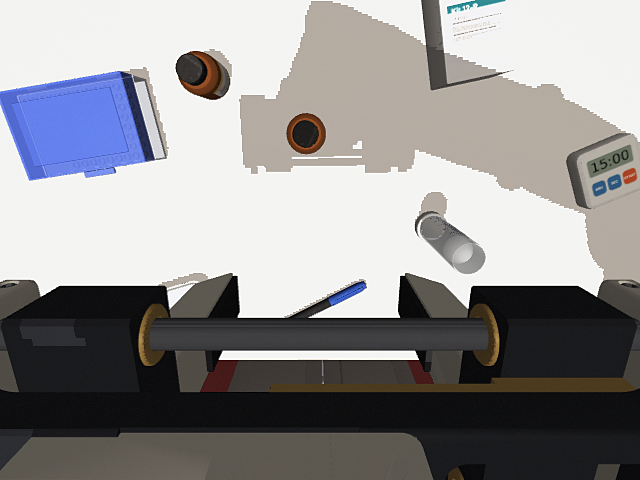

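The view shows two brown bottles, with the nearer one at (306,133). The blue-lidded box is at (75,125) and the tube is at (450,245), untouched. Next I'll pick the brown bottle, then the carton.

```bash
python3 - <<'E'
from h import *
pick((.475,.411),.239,0,15,.16,.6)
place((.362,-.268),.242,0,.16,.6)
c,p,d,X=look([.5,.15],[],'w8',0)
print('carton',rect(X,(.571,.26),.035,.06,.08),top_of(X,(.612,-.0965),.09,.12,.04),monitor.get_state()['time'])
pick((.571,.26),.202,.194,25,.16,1.0)
place((.459,-.417),.206,0.0,.16,1.0)
c,p,d,X=look([.42,-.3],['blue_bottle','brown_bottle','carton','red_bottle'],'w9',0)
print('brown',top_of(X,(.362,-.268),.06,.085,.03)); print('red',top_of(X,(.446,-.09),.10,.13,.04))
print('carton',rect(X,(.459,-.417),.04,.065,.08),monitor.get_state()['time'])
c,p,d=save('top','t2');X=cloud(c,d)
print('blue',top_of(X,(.612,-.0965),.09,.125,.04))
for t in ['blue_bottle','timer','tube']:
    for r in finder.mark_of('top',t)[:2]: print(t,r['p'],w(c,r['at']))
E
```

```text
free
gap mm 23.489371530489468 F 15.002563744783401
gap mm 23.684055517453487
hit True [ 0.362 -0.268  0.241] 0.242 41.8833
carton (array([0.571, 0.26 ]), (0.09495767205953598, 0.06264789402484894), np.float64(0.20010642890962327), np.float64(0.048166348255194086), 7012) (array([ 0.612, -0.094]), 0.01735571213066578, np.float64(0.10471882733618681), 1567) 45.675
free
gap mm 62.04720279120195 F 24.993750751018524
gap mm 62.008049556180076
hit True [ 0.459 -0.417  0.206] 0.206 55.9167
blue_bottle 0.89 [ 0.609 -0.097  0.004] [109.   9.]
brown_bottle 0.69 [ 0.364 -0.267  0.003] [289. 248.]
carton 0.7 [ 0.456 -0.417 -0.001] [423. 168.]
red_bottle 0.81 [ 0.448 -0.094 -0.001] [133. 176.]
brown (array([ 0.362, -0.268]), 0.012264760211110115, np.float64(0.0707791723408267), 495)
red (array([ 0.447, -0.092]), 0.019940240308642387, np.float64(0.11558065690891145), 2313)
carton (array([ 0.459, -0.417]), (0.09432359039783478, 0.06254662573337555), np.float64(0.004532555573990127), np.float64(0.052197669722444384), 6607) 58.95
blue (array([ 0.609, -0.096]), 0.019853346049785614, np.float64(0.10859623687719666), 173)
blue_bottle 0.94 [ 0.612 -0.096  0.004]
timer 0.96 [0.437 0.088 0.003]
tube 0.51 [ 0.375  0.271 -0.001]
```

View pics/w9.png

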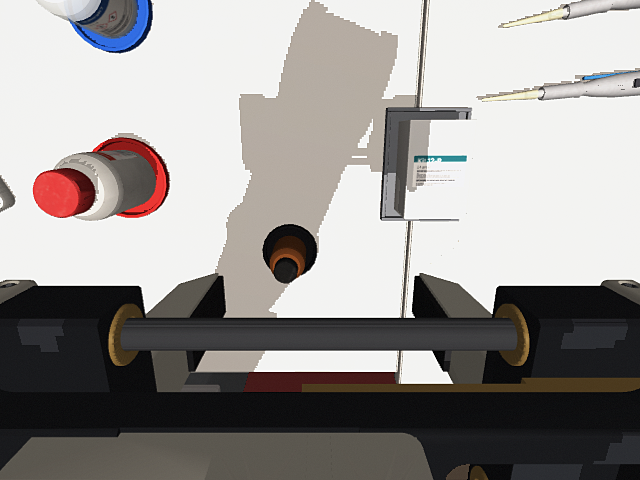

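View pics/t2.png

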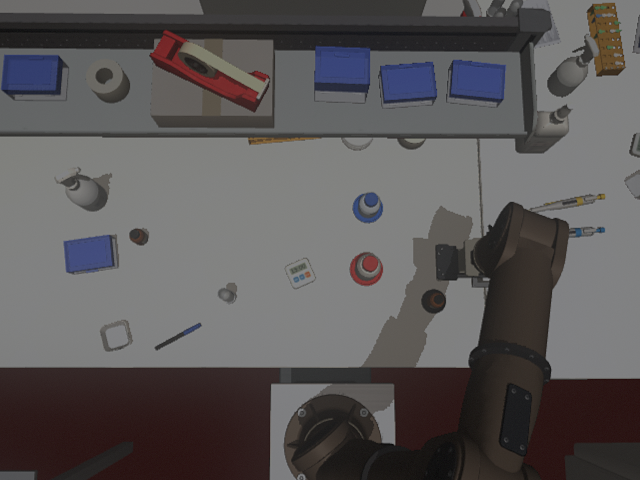

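The wrist view shows the red bottle in its tray at (133,176), the brown at (289,248) and the carton at (430,165). The top view shows the blue bottle in its tray at (368,205), and the tube (228,294) and timer (300,273) where they started. All four are within about 3 mm of the middle and upright, and the arm is clear, so I'm handing in.

```bash
python3 -c "
from h import *
print(ticket.sign_off())"
```

```text
the job is handed in; nothing more can be done
None
```

The job is handed in: all three bottles and the carton measured upright and within about 3 mm of their tray centres, and the tube and timer stayed where they were; the sign-off call returned no verdict.

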